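# Lift the basket out of the ultrasonic cleaner and hold it level

### The arm

A 6-joint arm with a two-finger parallel gripper is mounted at the origin on the work surface. World frame = base frame: x ahead of the robot, y to its left, z up, the work surface at z = 0. Lengths are in mm, angles in rad, forces in N, time in s.
With the tool pointing down it reaches from about 300 to 875 mm from the base axis. Payload 6.4 kg.
Tool frame: the origin (TCP) lies midway between the tips of the shut fingers; the grasp point (between the pads) lies 19 mm behind it; z points along the fingers, y is the line along which they close (so a half turn about z gives the same grasp; the last joint's range is limited). The gripper opens to 85 mm and grips with 20 to 120 N. Pads are 22 mm wide; open, the fingers measure 114 mm over their backs; the gripper's body (76 mm by 85 mm) begins 54 mm behind the grasp point. The pads swing forward as they close: fully open they stand 13 mm farther back than shut.
Start: joints at [1, 0.181, 1.607, -0, 1.354, -0.206], TCP at [205.128, 537.181, 231.288] pointing down, gripper open.
Joint ranges: [-2.99, 2.99], [-0.89, 2.07], [0.3, 2.58], [-1.14, 4.28], [0, 2.63], [-3.12, 3.12]. Speed limits (rad/s): [2.57, 2.57, 3.01, 3.14, 3.14, 3.14].

### API

Orientations are given as [roll, pitch, yaw] about the fixed x, y, z axes, in that order (R = Rz(yaw) Ry(pitch) Rx(roll)).
In Python, from bench import readout, optics, arm gives the robot as it stands.
- The arm moves only by the tool step_arm, never from a script. Its argument "moves" is a list that holds one entry, the list of rows, each a list of 4 numbers: the shift along the tool's x, y, z in mm, then the turn about the tool's z in rad. A call has 1 to 20 rows; each row is the pose to reach, as a shift and turn from the pose commanded when the call began, along the tool's axes at that moment; what a row does not reach only later rows make up. A row lasts 1/12 s, in which the tool goes at most 41.7 mm and 7.16 degrees, less where a joint would pass 70% of its speed; a pose out of reach is approached as far as the arm can. A call with a gripper value outside its range is refused whole. "grip" is the finger opening in mm, from 0 to 85.4, set as the call begins (left out, the last holds). The fingers move at their own pace and stop on an object; "newtons" is the grip in N (left out, the last holds). Time passes only in rows, so rows that repeat a pose let the fingers close. It gives the time, the measured TCP pose, the force, the opening and the grip force at its end, in the units of the state.
- readout.get_state(): the state, without advancing time (a new reading comes with each control period).
- optics.get_image(name): name is "side" or "top" or "wrist"; returns a dict with "pixels" (480x640x3 uint8, red, green, blue), "fov_y" (degrees; the focal length in pixels is half the picture's height over the tangent of half this angle, whatever the lens; pixels are square), "cx", "cy" (the principal point, pixels), "R" (3x3) and "t" (3): a world point X has camera coordinates R X + t. Camera axes: x right, y down, z forward; pixel columns grow to the right and rows downward; lengths in mm; the calibration is good to about 2 mm. A picture is of the moment at which its call begins. There is no depth.
- arm.sign_off(): hands the job in; it is judged then, once.
The state is a dict: "t": time; "q": joint angles; "qvel": joint speeds; "joint_efforts": joint torques, N m; "tcp_pos": TCP position; "ee_rot": TCP orientation; "wrist_force": force on the tool from outside, world axes, zero at the start; "torque": the same for the moment, N m; "width": opening from 0.0 (shut) to 1.0 (fully open); "gripper_force": force on a finger pad.
Only numpy, scipy, OpenCV 4.12 (cv2) and the standard library are available. Lean on these libraries where they do the work, as an engineer would, in place of code of your own. Each camera call takes 0.05 s, during which the arm holds its last target. There are 200 camera calls.

### The job

Take the lid off the ultrasonic cleaner by its handle and lay it flat and right way up on the brown repair pad, setting it down rather than dropping it. Then lift the basket out of the tank by its handle, always keeping it level so that the two parts stay in it, and finish while still holding it: steady and level in the air, directly over the tank, its underside about 6 cm above the tank's rim. Leave the other things on the bench where they are.

Things in the scene. Friction and masses are not known exactly. Their poses are not given: they have to be found in the camera images.
- cleaner: ultrasonic cleaner, a fixed white box 224 (along its x) x 174 (y) x 125 mm high with a steel tank open at the top, 184 x 134 mm inside; rim at 125 mm, tank floor at 50 mm above the bench. Origin: centre of its underside, at bench height; x along the long side, z up. It may stand left or right and turned up to 0.5 rad.
- lid_grip (a point): centre of the lid's handle: a black bar 56 (x) x 12 (y) x 12 mm high on two posts, 32 mm above the plate. Lid: loose steel plate 204 (x) x 154 x 4 mm, 0.3 kg, with a 4 mm lip under it (176 x 126 mm) that sits in the tank's mouth; it covers the tank at the start. This point is 40 mm above the lip's underside; z up when right way up.
- basket_grip (a point): centre of the basket's handle: a steel bar 150 (x) x 10 (y) x 12 mm high, on an upright at each end. Basket: loose steel tray 150 (x) x 96 mm, walls 30 mm high, 0.15 to 0.31 kg, on the tank floor under the lid. This point is 57 mm above its underside: at first 18 mm below the rim, tank walls at least 50 mm off either side. z up when level.
- board_mid (a point): middle of a small circuit board, 48 x 34 x 7 mm, 30 to 65 g, lying loose on the basket's floor towards one end
- camera_mid (a point): middle of a square camera module, 26 x 26 x 11 mm, 20 g, lying loose on the basket's floor towards the other end
- pad: repair pad, the only flat, bare reddish-brown rectangle on the bench: 270 (x) x 220 (y) x 4 mm, fixed, on the other side from the cleaner. Origin: centre of its underside, at bench height; z up; turned up to 0.2 rad.
- tweezers: bystander: steel tweezers lying flat, 140 x 12 x 6 mm, origin at the middle of the underside, x along them
- spool: bystander: solder spool, diameter 48, height 34 mm, standing; origin under its centre
- flux_jar: bystander: small white jar, diameter 44, height 45 mm; origin under its centre
- driver: bystander: screwdriver lying along x at the right-hand side, 160 mm long
- swab_jar: bystander: glass jar of cotton swabs, diameter 60, height 80 mm, beyond the work area; origin under its centre
- phone: bystander: phone lying flat, 150 x 72 x 9 mm, beyond the work area; origin under its centre
- bottle: bystander: amber bottle, diameter 60, height 120 mm, at the left-hand side; origin under its centre

How it is judged:
By the outcome, as a careful person would: the job done as asked, in the order asked, and still so for the second after the job is handed in, while the arm keeps its last pose, push and grip.
It also fails if it takes over 61 s, if anything falls off the work surface, if the arm or the gripper's body presses on something with over 40 N, if the wrist force passes 120 N, or if a joint passes its speed limit or range.

## Working session

There is one attempt and no reset: what is moved stays moved. The work goes in short steps, Python scripts to look and compute and a tool call to move; the robot and the scene stay as the last step left them, time stands still between calls to the robot, and variables do not carry over. Pictures are saved under pics/ and viewed, at most 10 in all, crops included, and the job is handed in when it is done.

Besides the shell and the picture viewer there is one more tool, called after ">>>" by a JSON object that holds its "method" and its "body". step_arm: Moves the arm, as the interface text tells. Its arguments: {"type":"object","properties":{"moves":{"type":"array","items":{"type":"array","items":{"type":"array","items":{"type":"number"}}}},"grip":{"type":"number"},"newtons":{"type":"number"}},"required":["moves"]}

```bash
mkdir -p pics; cat > h.py <<'E'
import numpy as np, cv2
from bench import readout, optics, arm
def snap(n,f=None):
    im=optics.get_image(n)
    if f: cv2.imwrite('pics/'+f,cv2.cvtColor(im['pixels'],cv2.COLOR_RGB2BGR))
    return im
def ray(im,u,v,z):
    f=240/np.tan(np.radians(im['fov_y'])/2);R=np.array(im['R']);t=np.array(im['t'])
    d=R.T@np.array([(u-im['cx'])/f,(v-im['cy'])/f,1]);c=-R.T@t
    return c+d*(z-c[2])/d[2]
def proj(im,X):
    f=240/np.tan(np.radians(im['fov_y'])/2);p=np.array(im['R'])@np.array(X,float)+np.array(im['t'])
    return im['cx']+f*p[0]/p[2],im['cy']+f*p[1]/p[2]
E
python3 - <<'E'
from h import *
for n in ('top','side'):
    im=snap(n,n+'0.png');print(n,im['fov_y'],im['cx'],im['cy'],-np.array(im['R']).T@im['t'],np.round(im['R'],2).tolist())
print(readout.get_state())
E
```

```text
top 54.34776066371794 317.63282920705853 238.18948438860897 [ 432.85728444   -1.67458978 1130.6231871 ] [[0.02, -1.0, -0.02], [-0.99, -0.02, -0.14], [0.14, 0.02, -0.99]]
side 49.50447586089981 313.49809413028777 242.6280532810078 [ 422.13161889 -695.72197767  906.01930099] [[0.97, -0.25, -0.02], [-0.2, -0.72, -0.67], [0.16, 0.65, -0.74]]
{'t': 0.1, 'q': array([ 9.99706766e-01,  1.81500121e-01,  1.60786495e+00,  1.62794356e-05,
        1.35383118e+00, -2.06281716e-01]), 'qvel': array([-0.00110516,  0.00014721, -0.0016338 , -0.00012772, -0.00230663,
       -0.00012227]), 'joint_efforts': array([ 9.54536154e-04, -4.45876908e+01, -3.52242672e+01, -2.16549456e-04,
        4.03961370e-03,  1.03474733e-05]), 'tcp_pos': array([204.84321776, 536.75469955, 230.47630063]), 'ee_rot': array([-3.14002631e+00, -3.44007527e-04,  2.77678102e+00]), 'wrist_force': array([ 0.46643742,  0.55813968, -0.89517864]), 'torque': array([ 0.03898582, -0.03880162, -0.02256102]), 'gripper_force': 0.0, 'width': 1.002617904300088}
```

View pics/top0.png

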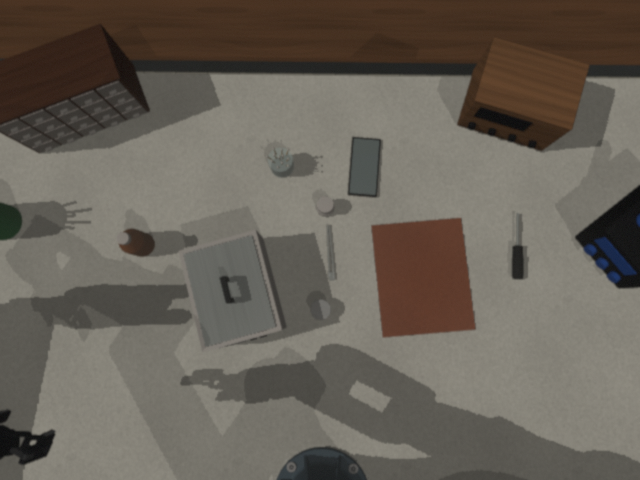

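View pics/side0.png

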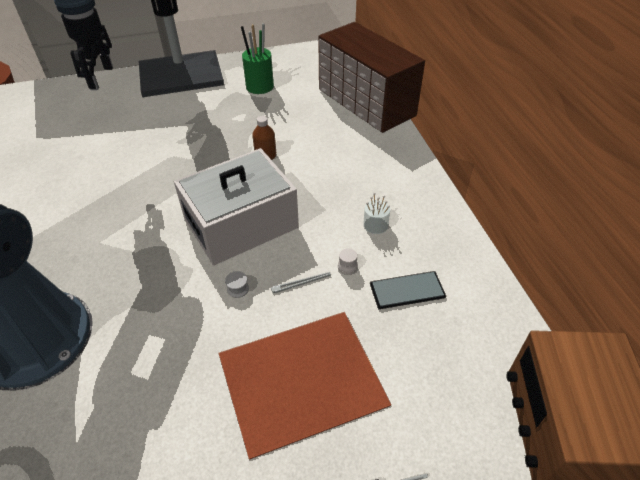

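The top view shows the lid's corners at about (183,252), (258,234), (281,328) and (205,348), with the black handle near (228,289). The pad is centred near (423,277), and the tweezers and spool lie between them. The side view confirms the lid is on the cleaner, with its handle at (233,178).

```bash
cat > m.py <<'E'
from h import *
def comp(mask,x0,y0,x1,y1):
    m=np.zeros_like(mask);m[y0:y1,x0:x1]=mask[y0:y1,x0:x1]
    n,l,s,c=cv2.connectedComponentsWithStats(m);i=1+np.argmax(s[1:,4]);return (l==i).astype(np.uint8),s[i]
def rectworld(im,m,z):
    v,u=np.nonzero(m);P=np.array([ray(im,a,b,z)[:2] for a,b in zip(u,v)],np.float32)
    (c,wh,a)=cv2.minAreaRect(P)
    if wh[0]<wh[1]: wh=wh[::-1];a-=90
    a=(np.radians(a)+np.pi/2)%np.pi-np.pi/2
    return np.round(c,1),np.round(wh,1),round(float(a),3),np.round(P.mean(0),1)
E
python3 - <<'E'
from m import *
for n,b,pb in (('top',(205,260,245,315),(350,200,500,350)),('side',(210,155,255,200),(200,300,400,460))):
    im=snap(n);p=im['pixels'].astype(int);g=p.max(2)
    m,s=comp((g<60).astype(np.uint8),*b);print(n,'handle',s,rectworld(im,m,161 if n=='side' else 164))
    red=((p[...,0]>p[...,1]*1.6)&(p[...,0]>60)).astype(np.uint8)
    m,s=comp(red,*pb);print('pad',s,rectworld(im,m,4))
im=snap('top')
P=[ray(im,*c,129)[:2] for c in ((183,252),(258,234),(281,328),(205,348))];print(np.round(P,1),np.mean(P,0))
for n,c in (('spool',(318,305)),('jar',(325,205)),('tw1',(329,225)),('tw2',(333,278)),('bottle',(133,240)),('driver',(517,245))):print(n,np.round(ray(im,*c,20)[:2]))
im=snap('top');cr=im['pixels'][225:355,170:345,::-1];cv2.imwrite('pics/c1.png',cv2.resize(cr,None,fx=4,fy=4,interpolation=cv2.INTER_CUBIC))
E
```

```text
top handle [220 276  15  27 188] (array([460.1, 201.2]), array([57.4, 17.5]), 0.294, array([460.2, 202.8], dtype=float32))
pad [408 258  41  44 368] (array([ 493.2, -238.4]), array([93.2, 72.9]), -0.88, array([ 493.3, -240.9], dtype=float32))
side handle [220 166  26  24 247] (array([459.8, 189.5]), array([65.5, 50.8]), 0.293, array([459.4, 195.4], dtype=float32))
pad [  219   313   172   146 15034] (array([ 505.1, -233.4]), array([266.9, 217.4]), 0.103, array([ 501.7, -241.4], dtype=float32))
[[539.3 307.8]
 [581.7 146.6]
 [382.1  90.3]
 [337.4 249. ]] [460.13232815 198.42214591]
spool [432.  15.]
jar [672.   3.]
tw1 [623.  -8.]
tw2 [496. -19.]
bottle [578. 464.]
driver [ 583. -456.]
```

View pics/c1.png

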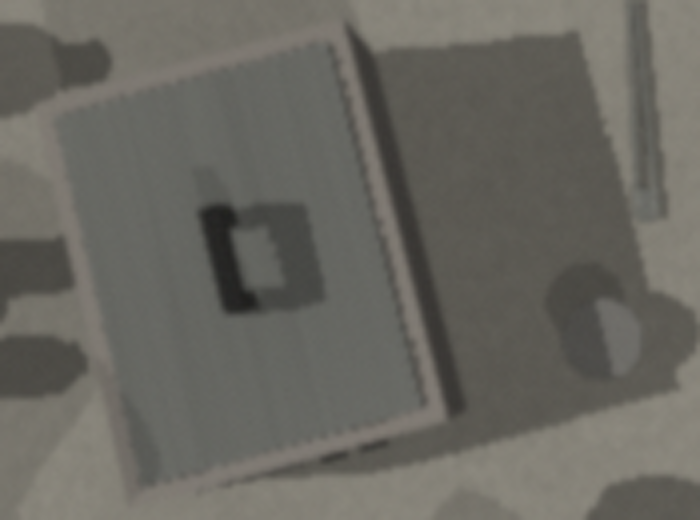

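The crop shows the lid's handle as a black bar at about (222,258) in the crop, parallel to the lid's long side. Lid: centre (460,200), yaw about 0.28. Pad: centre (505,-233), yaw about 0.10.

```bash
cat > go.py <<'E'
import sys
from m import *
s=readout.get_state();y=s['ee_rot'][2]
T=[float(a) for a in sys.argv[1:5]]
d=np.array(T[:3])-s['tcp_pos'];tx=np.array([np.cos(y),np.sin(y)]);ty=np.array([np.sin(y),-np.cos(y)])
print('t',s['t'],'at',np.round(s['tcp_pos'],1),np.round(s['ee_rot'],4),'F',np.round(s['wrist_force'],1),'w',round(s['width'],3))
print('row',np.round([d[:2]@tx,d[:2]@ty,-d[2]],1),round(-((T[3]-y+np.pi)%(2*np.pi)-np.pi),3))
E
python3 go.py 460 199.5 230 3.42
python3 - <<'E'
from m import *
im=snap('top')
P=[ray(im,*c,4)[:2] for c in ((372,225),(461,218),(475,328),(383,337))];print(np.round(P,1),np.mean(P,0))
E
```

```text
t 0.3 at [205. 537. 231.] [-3.1410e+00 -1.0000e-04  2.7768e+00] F [ 0.2  0.6 -0.2] w 0.998
row [-358.6 -224.3    1. ] -0.643
[[ 627.4 -112.7]
 [ 648.6 -329.2]
 [ 385.5 -356. ]
 [ 360.  -139.7]] [ 505.36399735 -234.39165508]
```

>>> {"method": "step_arm", "body": {"moves": [[[-36,-22,0,-0.06],[-72,-45,0,-0.13],[-108,-67,0,-0.19],[-143,-90,0,-0.26],[-179,-112,0,-0.32],[-215,-135,0,-0.39],[-251,-157,0,-0.45],[-287,-180,0,-0.52],[-323,-202,0,-0.58],[-345,-216,0,-0.62],[-358.6,-224.3,0,-0.643],[-358.6,-224.3,0,-0.643],[-358.6,-224.3,0,-0.643],[-358.6,-224.3,0,-0.643],[-358.6,-224.3,0,-0.643]]], "grip": 60}}

```text
t: 1.6
tcp_pos: [459.4, 200.7, 231.2]
ee_rot: [3.141, -0.0, -2.862]
wrist_force: [0.5, -0.3, 0.6]
width: 0.702
gripper_force: 0.0
```

```bash
python3 go.py 460 199.5 142 3.42
python3 - <<'E'
from m import *
im=snap('wrist','w1.png');print(proj(im,(460,199.5,161)), [np.round(proj(im,p)) for p in ((487,207,167),(433,192,167))])
E
```

```text
t 1.6 at [459.4 200.7 231.2] [ 3.1413e+00 -2.0000e-04 -2.8623e+00] F [ 0.5 -0.3  0.6] w 0.702
row [-0.3 -1.3 89.2] 0.001
(np.float64(317.33724517101473), np.float64(254.32877808491594)) [array([317., 302.]), array([318., 210.])]
```

View pics/w1.png

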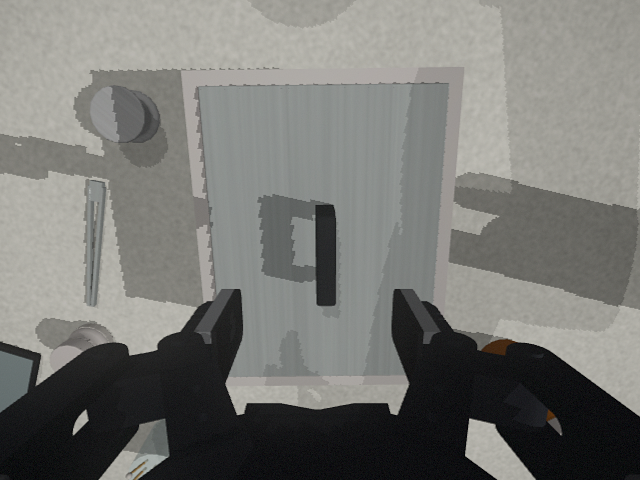

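The wrist view shows the handle bar at u 316–336, v 205–305. That is about 9 px right of where I predicted it, so I'll measure it from here.

```bash
python3 - <<'E'
from m import *
im=snap('wrist');g=im['pixels'].astype(int).max(2)
m,s=comp((g<50).astype(np.uint8),305,190,350,320);print(s,rectworld(im,m,167),rectworld(im,m,161))
c=np.array([ray(im,u,v,129)[:2] for u,v in ((197,87),(448,83),(407,375),(228,378))]);print(np.round(c,1))
print(sorted(set(g[250,300:350])),g[250,310:342])
E
python3 go.py 460 199.5 142 3.42
```

```text
[ 316  205   20  100 1902] (array([458.1, 203.9]), array([60.4, 11.3]), 0.292, array([457.3, 203.6], dtype=float32)) (array([459.9, 204.5]), array([62.2, 11.6]), 0.292, array([459. , 204.2], dtype=float32))
[[386.6 101.7]
 [342.  249. ]
 [542.2 293.6]
 [581.9 164.4]]
[np.int64(33), np.int64(37), np.int64(39), np.int64(40), np.int64(41), np.int64(42), np.int64(43), np.int64(44), np.int64(45), np.int64(50), np.int64(95), np.int64(117), np.int64(124), np.int64(129), np.int64(137), np.int64(138), np.int64(139), np.int64(140), np.int64(141), np.int64(142), np.int64(143), np.int64(146)] [141 143 142 143 146  95  33  37  42  44  42  43  41  45  42  42  41  39
  45  41  43  40  42  41  37  50 117 129 124 139 142 141]
t 1.7 at [459.4 200.7 231.3] [ 3.1415 -0.     -2.8617] F [-0.6  0.9  0.1] w 0.704
row [-0.2 -1.3 89.3] 0.001
```

```bash
python3 go.py 459 203.5 142 3.431
```

```text
t 1.7 at [459.4 200.7 231.3] [ 3.1415 -0.     -2.8617] F [-0.6  0.9  0.1] w 0.704
row [-0.4  2.8 89.3] -0.01
```

>>> {"method": "step_arm", "body": {"moves": [[[-0.4,2.8,10,-0.01],[-0.4,2.8,20,-0.01],[-0.4,2.8,32,-0.01],[-0.4,2.8,44,-0.01],[-0.4,2.8,56,-0.01],[-0.4,2.8,68,-0.01],[-0.4,2.8,78,-0.01],[-0.4,2.8,85,-0.01],[-0.4,2.8,89,-0.01],[-0.4,2.8,89,-0.01],[-0.4,2.8,89,-0.01]]]}}

```text
t: 2.62
tcp_pos: [459.8, 202.6, 142.3]
ee_rot: [3.142, 0.0, -2.853]
wrist_force: [-0.1, -0.3, -0.4]
width: 0.704
gripper_force: 0.0
```

>>> {"method": "step_arm", "body": {"moves": [[[0,0,0,0],[0,0,0,0],[0,0,0,0],[0,0,0,0],[0,0,0,0],[0,0,0,0],[0,0,0,0],[0,0,0,0],[0,0,0,0],[0,0,0,0]]], "grip": 0, "newtons": 60}}

```text
t: 3.45
tcp_pos: [460.1, 202.7, 143.0]
ee_rot: [3.141, 0.001, -2.853]
wrist_force: [-1.2, 1.3, 6.7]
width: 0.125
gripper_force: 59.4
```

>>> {"method": "step_arm", "body": {"moves": [[[0,0,-2,0],[0,0,-5,0],[0,0,-9,0],[0,0,-14,0],[0,0,-20,0],[0,0,-27,0],[0,0,-34,0],[0,0,-41,0],[0,0,-48,0],[0,0,-54,0],[0,0,-58,0],[0,0,-60,0],[0,0,-60,0],[0,0,-60,0]]]}}

```text
t: 4.62
tcp_pos: [459.6, 202.5, 202.1]
ee_rot: [3.142, -0.0, -2.853]
wrist_force: [-0.0, 0.3, -3.5]
width: 0.127
gripper_force: 58.4
```

```bash
python3 go.py 505 -234 200 3.245; python3 -c "
from m import *
snap('side','s2.png')"
```

```text
t 4.6167 at [459.6 202.5 202.1] [ 3.1415e+00 -3.0000e-04 -2.8534e+00] F [-0.   0.3 -3.5] w 0.127
row [  80.5 -431.4    2.1] 0.185
```

View pics/s2.png

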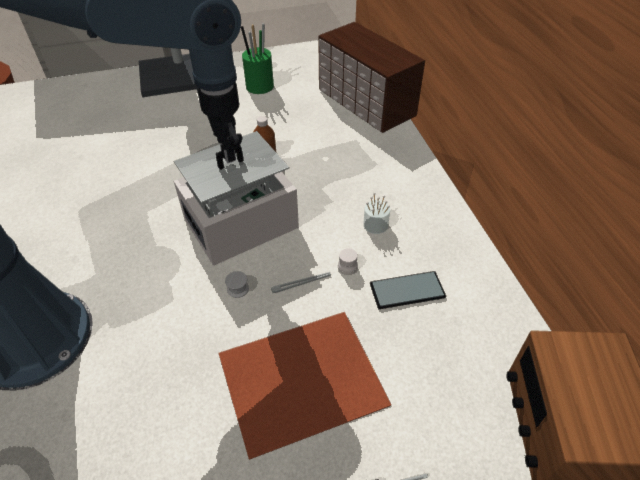

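The side view shows the lid held level and clear at (232,165), with the open tank below it and nothing tall on the way to the pad.

>>> {"method": "step_arm", "body": {"moves": [[[1,-5,0,0.0],[3,-16,0,0.01],[6,-32,0,0.01],[10,-54,0,0.02],[15,-80,0,0.03],[20,-107,0,0.05],[25,-135,0,0.06],[30,-163,0,0.07],[36,-191,0,0.08],[41,-219,0,0.09],[46,-247,0,0.11],[51,-275,0,0.12],[57,-303,0,0.13],[62,-331,0,0.14],[67,-359,0,0.155],[72,-385,0,0.165],[76,-407,0,0.175],[79,-422,0,0.18],[80.5,-430,0,0.185],[80.5,-431.4,0,0.185]]]}}

```text
t: 6.33
tcp_pos: [504.7, -235.4, 202.0]
ee_rot: [3.141, -0.0, -3.041]
wrist_force: [-0.2, -0.1, -3.3]
width: 0.127
gripper_force: 58.6
```

>>> {"method": "step_arm", "body": {"moves": [[[0,0,5,0],[0,0,13,0],[0,0,25,0],[0,0,40,0],[0,0,55,0],[0,0,70,0],[0,0,85,0],[0,0,100,0],[0,0,115,0],[0,0,130,0],[0,0,140,0],[0,0,148,0],[0,0,153,0],[0,0,156,0],[0,0,156,0],[0,0,156,0],[0,0,156,0]]]}}

```text
t: 7.75
tcp_pos: [505.7, -234.4, 47.1]
ee_rot: [-3.141, 0.001, -3.038]
wrist_force: [0.2, 0.4, -2.8]
width: 0.129
gripper_force: 58.6
```

```bash
python3 go.py 505 -234 25 3.245;python3 -c "
from m import *
snap('side','s3.png')"
```

```text
t 7.75 at [ 505.7 -234.4   47.1] [-3.1405e+00  1.1000e-03 -3.0384e+00] F [ 0.2  0.4 -2.8] w 0.129
row [ 0.7  0.5 22.1] -0.0
```

View pics/s3.png

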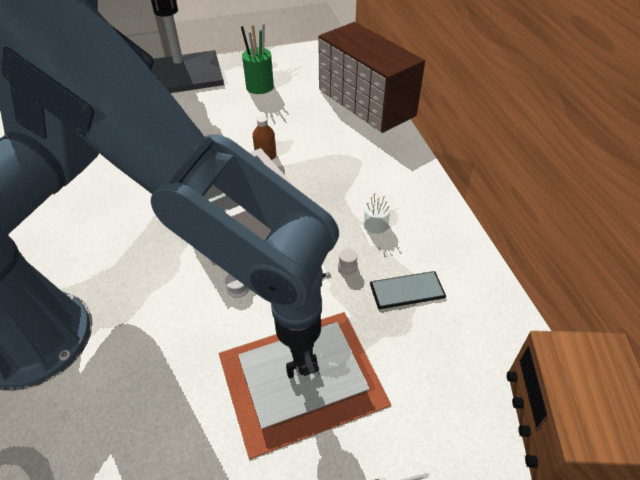

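The lid is level above the pad, with pad visible on all sides. I'll lower it gently until it touches.

>>> {"method": "step_arm", "body": {"moves": [[[0,0,4,0],[0,0,9,0],[0,0,13,0],[0,0,16,0],[0,0,18,0],[0,0,19,0],[0,0,20,0],[0,0,20.5,0],[0,0,20.5,0],[0,0,20.5,0]]]}}

```text
t: 8.63
tcp_pos: [505.3, -234.0, 26.0]
ee_rot: [-3.141, 0.0, -3.038]
wrist_force: [-1.5, 0.6, -1.2]
width: 0.127
gripper_force: 59.0
```

>>> {"method": "step_arm", "body": {"moves": [[[0,0,0.5,0],[0,0,1,0],[0,0,1,0],[0,0,1,0]]]}}

```text
t: 8.97
tcp_pos: [505.3, -234.1, 26.0]
ee_rot: [-3.141, 0.0, -3.038]
wrist_force: [-6.0, 2.3, 9.6]
width: 0.126
gripper_force: 60.3
```

>>> {"method": "step_arm", "body": {"moves": [[[0,0,-0.5,0],[0,0,-0.5,0],[0,0,-0.5,0],[0,0,-0.5,0],[0,0,-0.5,0],[0,0,-0.5,0],[0,0,-0.5,0],[0,0,-0.5,0],[0,0,-0.5,0]]], "grip": 50}}

```text
t: 9.72
tcp_pos: [505.1, -234.0, 25.2]
ee_rot: [3.142, -0.0, -3.038]
wrist_force: [0.9, 0.5, 0.0]
width: 0.582
gripper_force: 0.0
```

>>> {"method": "step_arm", "body": {"moves": [[[0,0,-5,0],[0,0,-12,0],[0,0,-25,0],[0,0,-45,0],[0,0,-70,0],[0,0,-100,0],[0,0,-130,0],[0,0,-160,0],[0,0,-190,0],[0,0,-205,0],[0,0,-215,0],[0,0,-215,0]]]}}

```text
t: 10.72
tcp_pos: [506.3, -234.8, 244.0]
ee_rot: [-3.138, 0.004, -3.038]
wrist_force: [0.4, -0.2, -0.2]
width: 0.583
gripper_force: 0.0
```

```bash
python3 go.py 460 202 230 3.431
```

```text
t 10.7167 at [ 506.3 -234.8  244. ] [-3.1376  0.0042 -3.0383] F [ 0.4 -0.2 -0.2] w 0.583
row [  1.  439.2  14. ] -0.186
```

>>> {"method": "step_arm", "body": {"moves": [[[0,20,0,-0.01],[0,50,0,-0.02],[0,85,0,-0.035],[0,120,0,-0.05],[0,155,0,-0.065],[0,190,0,-0.08],[0,225,2,-0.095],[0,260,4,-0.11],[0,295,6,-0.125],[0,330,8,-0.14],[0,365,10,-0.155],[0,395,10,-0.17],[0,418,10,-0.178],[0,432,10,-0.184],[1,438,10,-0.186],[1,439,10,-0.186],[1,439,10,-0.186],[1,439,10,-0.186]]]}}

```text
t: 12.22
tcp_pos: [458.9, 201.7, 229.9]
ee_rot: [-3.141, -0.001, -2.853]
wrist_force: [-0.3, 1.7, 0.5]
width: 0.588
gripper_force: 0.0
```

```bash
python3 go.py 460 202 230 3.431;python3 - <<'E'
from m import *
im=snap('wrist','w2.png');print([np.round(proj(im,p)) for p in ((460,202,107),(532,223.5,113),(388,180.5,113))])
snap('top','t2.png')
E
```

```text
t 12.2167 at [458.9 201.7 229.9] [-3.1413e+00 -9.0000e-04 -2.8533e+00] F [-0.3  1.7  0.5] w 0.588
row [-1.2 -0.  -0.1] -0.001
[array([319., 235.]), array([319., 331.]), array([319., 128.])]
```

View pics/w2.png

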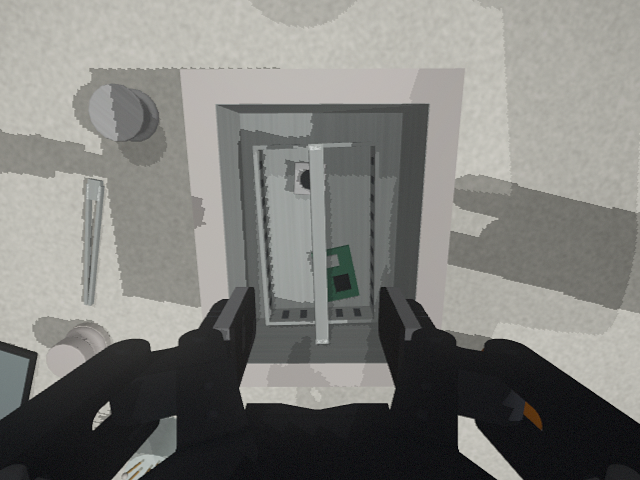

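View pics/t2.png

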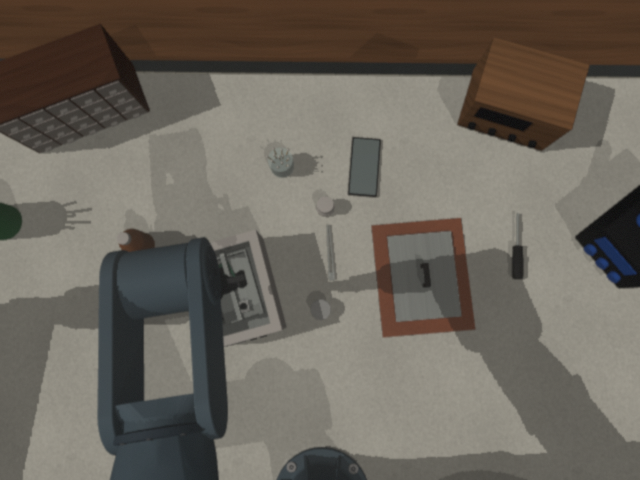

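The wrist view shows the basket's handle bar running from (316,147) to (322,343), with tank walls well clear of it. The camera part is near (303,178) and the board near (342,273). The top view shows the lid flat and centred on the pad.

```bash
python3 - <<'E'
from m import *
im=snap('wrist')
g=cv2.cvtColor(im['pixels'],cv2.COLOR_RGB2GRAY).astype(int)
print(g[240,300:340].tolist(),g[300,300:340].tolist(),g[320:360:2,321].tolist(),g[136:160:2,316].tolist())
a=ray(im,316.5,147,113)[:2];b=ray(im,322,343,113)[:2];d=b-a
print(a,b,(a+b)/2,np.hypot(*d),np.arctan2(d[1],d[0]))
c=np.array([ray(im,u,v,125)[:2] for u,v in ((217,104),(428,104))]);print(c)
for n,p in(('cam',(303,178)),('board',(342,273))):print(n,ray(im,*p,56)[:2])
E
```

```text
[163, 164, 161, 162, 160, 157, 157, 159, 159, 159, 162, 163, 129, 152, 162, 159, 160, 159, 158, 158, 159, 158, 159, 159, 160, 151, 111, 92, 95, 95, 92, 110, 116, 113, 114, 111, 113, 112, 114, 114] [156, 156, 158, 162, 157, 154, 153, 152, 154, 156, 157, 158, 160, 156, 122, 145, 156, 156, 157, 155, 154, 155, 156, 157, 156, 157, 162, 118, 63, 54, 60, 61, 75, 81, 86, 106, 113, 113, 101, 93] [154, 156, 154, 153, 154, 153, 153, 154, 153, 165, 159, 154, 92, 92, 94, 93, 91, 92, 90, 91] [100, 99, 100, 101, 168, 171, 171, 157, 160, 159, 160, 160]
[400.82362442 182.44311184] [541.74449504 228.50697295] [471.28405973 205.4750424 ] 148.25846038387422 0.3159290903926343
[[393.24015727 115.07840617]
 [355.71237596 242.13030686]]
cam [429.1475867  178.90137368]
board [500.73351993 235.84930385]
```

```bash
python3 go.py 472 205 88 3.456
```

```text
t 12.3667 at [459.2 201.7 230.2] [-3.1415e+00 -1.0000e-04 -2.8540e+00] F [-0.4 -0.6  0.3] w 0.588
row [-13.3  -0.4 142.2] -0.027
```

>>> {"method": "step_arm", "body": {"moves": [[[-5,-0.2,3,-0.02],[-13.3,-0.4,12,-0.027],[-13.3,-0.4,25,-0.027],[-13.3,-0.4,40,-0.027],[-13.3,-0.4,55,-0.027],[-13.3,-0.4,70,-0.027],[-13.3,-0.4,82,-0.027],[-13.3,-0.4,82,-0.027],[-13.3,-0.4,82,-0.027],[-13.3,-0.4,82,-0.027]]]}}

```text
t: 13.2
tcp_pos: [472.5, 205.9, 149.0]
ee_rot: [-3.141, 0.001, -2.825]
wrist_force: [0.8, 0.4, -0.3]
width: 0.588
gripper_force: 0.0
```

```bash
python3 go.py 472 205 88 3.456; python3 - <<'E'
from m import *
im=snap('wrist','w3.png');print([np.round(proj(im,p)) for p in ((472,205,113),(539,228,113),(401,182,113))])
E
```

```text
t 13.2 at [472.5 205.9 149. ] [-3.1414e+00  1.0000e-03 -2.8254e+00] F [ 0.8  0.4 -0.3] w 0.588
row [ 0.8 -0.7 61. ] 0.002
[array([319., 272.]), array([320., 392.]), array([319., 118.])]
```

View pics/w3.png

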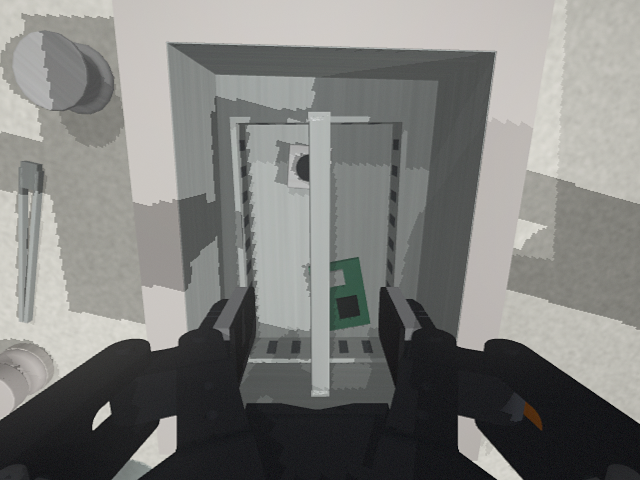

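The bar runs from (319,113) to (320,395), centred between the fingers and aligned with them. I'll descend and grip it.

>>> {"method": "step_arm", "body": {"moves": [[[0.5,0,6,0],[0.5,0,14,0],[0.5,0,24,0],[0.5,0,34,0],[0.5,0,44,0],[0.5,0,52,0],[0.5,0,58,0],[0.5,0,61,0],[0.5,0,61,0],[0.5,0,61,0]]]}}

```text
t: 14.08
tcp_pos: [471.4, 205.9, 87.3]
ee_rot: [-3.142, -0.0, -2.825]
wrist_force: [-0.0, -0.3, -0.3]
width: 0.589
gripper_force: 0.0
```

>>> {"method": "step_arm", "body": {"moves": [[[0,0,0,0],[0,0,0,0],[0,0,0,0],[0,0,0,0],[0,0,0,0],[0,0,0,0],[0,0,0,0],[0,0,0,0],[0,0,0,0],[0,0,0,0]]], "grip": 0, "newtons": 80}}

```text
t: 14.92
tcp_pos: [471.8, 206.0, 87.9]
ee_rot: [-3.142, 0.001, -2.825]
wrist_force: [-1.3, -0.4, 5.4]
width: 0.104
gripper_force: 78.6
```

>>> {"method": "step_arm", "body": {"moves": [[[0,0,-1,0],[0,0,-3,0],[0,0,-6,0],[0,0,-10,0],[0,0,-15,0],[0,0,-21,0],[0,0,-27,0],[0,0,-33,0],[0,0,-39,0],[0,0,-45,0],[0,0,-51,0],[0,0,-57,0],[0,0,-63,0],[0,0,-69,0],[0,0,-75,0],[0,0,-81,0],[0,0,-87,0],[0,0,-93,0],[0,0,-98,0],[0,0,-102,0]]]}}

```text
t: 16.58
tcp_pos: [471.5, 205.9, 190.0]
ee_rot: [-3.141, 0.001, -2.825]
wrist_force: [-0.4, -0.2, -2.6]
width: 0.099
gripper_force: 77.9
```

>>> {"method": "step_arm", "body": {"moves": [[[0,0,-4,0],[0,0,-9,0],[0,0,-15,0],[0,0,-21,0],[0,0,-26,0],[0,0,-30,0],[0,0,-32,0],[0,0,-33,0],[0,0,-33,0],[0,0,-33,0]]]}}

```text
t: 17.42
tcp_pos: [471.2, 205.8, 222.1]
ee_rot: [3.142, -0.0, -2.825]
wrist_force: [-0.5, -1.0, -3.1]
width: 0.099
gripper_force: 77.9
```

```bash
python3 go.py 460 202 223 3.431
```

```text
t 17.4167 at [471.2 205.8 222.1] [ 3.1415e+00 -4.0000e-04 -2.8254e+00] F [-0.5 -1.  -3.1] w 0.099
row [11.8 -0.1 -0.9] 0.027
```

>>> {"method": "step_arm", "body": {"moves": [[[1,0,0,0.003],[3,0,0,0.008],[5,0,0,0.013],[7,0,0,0.018],[9,0,0,0.023],[11,0,0,0.026],[12,0,0,0.027],[12,0,0,0.027],[12,0,0,0.027],[12,0,0,0.027],[12,0,0,0.027],[12,0,0,0.027],[12,0,0,0.027]]]}}

```text
t: 18.5
tcp_pos: [460.0, 202.1, 222.3]
ee_rot: [3.142, -0.0, -2.852]
wrist_force: [-0.7, -0.9, -3.0]
width: 0.099
gripper_force: 77.9
```

```bash
python3 go.py 460 202 223 3.431; python3 - <<'E'
from m import *
s=snap('side')['pixels'][100:300,140:340];w=snap('wrist')['pixels'][60:460,140:540]
cv2.imwrite('pics/f.png',np.hstack([cv2.resize(s,(400,400)),w])[...,::-1])
E
```

```text
t 18.5 at [460.  202.1 222.3] [ 3.1416 -0.     -2.8524] F [-0.7 -0.9 -3. ] w 0.099
row [-0.  -0.1 -0.7] -0.0
```

View pics/f.png

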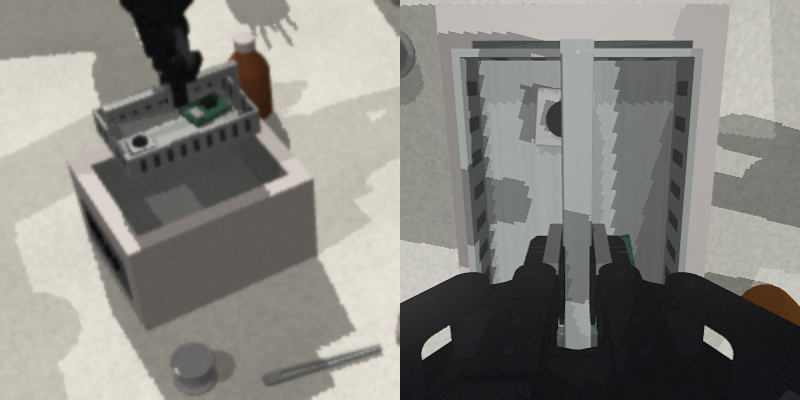

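The basket is held level over the tank with both parts still in it, and its underside is about 60 mm above the rim. I'm handing the job in.

```bash
python3 -c "
from bench import arm
print(arm.sign_off())"
```

```text
the job is handed in; nothing more can be done
None
```

The lid lies flat and right way up on the pad, and the arm is holding the basket level over the tank, about 6 cm above the rim, with both parts in it; the job was handed in at about 18.6 s and no verdict was returned.

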